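Load a post foot into the welding jig until its drop catch falls behind it

ROBOT

A 6-joint arm with a two-finger parallel gripper is mounted at the origin on the work surface. World frame = base frame: x ahead of the robot, y to its left, z up, the work surface at z = 0. Lengths are in m, angles in rad, forces in N, time in s.
With the tool pointing down it reaches from about 0.35 to 0.85 m from the base axis. Payload 8.1 kg.
Tool frame: the origin (TCP) lies between the finger pads; the fingertips stand 25 mm ahead of it and the grasp point (between the pads) lies 6 mm ahead of it; z points along the fingers, y is the line along which they close (so a half turn about z gives the same grasp; the last joint's range is limited). The gripper opens to 93 mm and grips with 3 to 60 N. Pads are 15 mm wide; open, the fingers measure 128 mm over their backs; the gripper's body (75 mm by 188 mm) begins 65 mm behind the grasp point.
Start: joints at [1.154, 0.13, 1.488, -0, 1.523, -0.085], TCP at [0.195, 0.567, 0.244] pointing down, gripper open.
Joint ranges: [-2.96, 2.96], [-0.89, 2.26], [0.02, 2.5], [-1.34, 4.48], [0, 2.73], [-2.66, 2.66]. Speed limits (rad/s): [2.39, 2.39, 2.79, 3.14, 3.14, 3.14].

INTERFACE

Orientations are given as a rotation vector (axis times angle).
In Python, from rig import r gives the robot as it stands.
- The arm moves only by the tool jog_arm, never from a script. Its argument "rows" is a list of rows, each a list of 7 numbers: the shift along the world's x, y, z in fractions of the full range, 1 being 75 cm, then the turn, a rotation vector about the world's x, y, z in normalised numbers (1 is 360 degrees), then the opening, from -1 (shut) to 1 (fully open). In form: [[tx, ty, tz, ax, ay, az, hand], ...]. A call has 1 to 12 rows; each row is the pose to reach, as a shift and turn from the pose commanded when the call began; what a row does not reach only later rows make up. A row lasts 1/10 s, in which the tool goes at most 50 mm and 8.59 degrees, less where a joint would pass 70% of its speed; a pose out of reach is approached as far as the arm can. Shift and turn numbers lie between -1 and 1, and a call with a number outside is refused. A call with a gripper value outside its range is refused whole. The fingers move at their own pace and stop on an object; "force" is the grip in N (left out, the last holds). Time passes only in rows, so rows that repeat a pose let the fingers close. It gives the time, the measured TCP pose, the force, the opening and the grip force at its end, in the units of the state.
- r.read_state(): the state, without advancing time (a new reading comes with each control period).
- r.read_camera(name): name is "scene" or "side" or "wrist"; returns a dict with "frame" (420x560x3 uint8, red, green, blue), "fx", "fy", "cx", "cy" (pixels), "eye" and "attitude" of the camera in the world. Camera axes: x right, y down, z forward; pixel columns grow to the right and rows downward; lengths in m; the calibration is good to about 2 mm. A picture is of the moment at which its call begins. There is no depth.
- r.job_done(): hands the job in; it is judged then, once.
The state is a dict: "time_s": time; "qpos": joint angles; "qd": joint speeds; "effort": joint torques, N m; "tool_pos": TCP position; "tool_rot": TCP orientation; "contact_force": force on the tool from outside, world axes, zero at the start; "torque": the same for the moment, N m; "width": finger opening in m; "finger_force": force on a finger pad.
Only numpy, scipy, OpenCV 4.12 (cv2) and the standard library are available. Lean on these libraries where they do the work, as an engineer would, in place of code of your own. Each camera call takes 0.05 s, during which the arm holds its last target. There are 200 camera calls.

TASK

Take the railing-post foot with the rectangular base plate and load it into the welding jig: lay it flat in the mouth, slide it along the bed so that its own front edge lifts the drop catch, and push it on against the spring plunger until the catch has dropped fully behind the plate, then let go and leave it held there. Push gently, without ramming, jamming or pressing hard on the jig, do not touch the catch with the gripper, and leave the other things on the bench where they are.

Things in the scene. Friction and masses are not known exactly. Their poses are not given: they have to be found in the camera images.
- foot: Railing-post foot, grey steel, 0.7 to 0.95 kg, standing on the bench. Base plate 110 mm long (its x), 80 mm wide (its y), 10 mm thick, four bolt holes. A 30 x 30 mm square tube stub stands on its middle, faces square with the plate, open top 85 mm above the underside. Origin: middle of the underside, z up. Either end may go first. Not the similar foot with the round plate.
- stub_top (a point): Middle of the open top of the foot's tube stub, 85 mm above the foot's underside.
- jig: Welding jig bolted to the bench, grey steel, 330 x 150 mm, with ears. Its x axis is the loading direction, mouth (x -225 mm) to end stop (+60 mm); z up; origin at bench height under the middle of a loaded foot. Flat bed, top 12 mm above the bench. Two guide bars, 12 mm high: inner faces 83 mm apart from x -105 mm on, flaring to 106 mm at x -218 mm. Steel on steel, friction about 0.3.
- jig_mouth (a point): Point on the bed, on the jig's centre line, at jig x -170 mm. The mouth is open above: a foot laid flat with its middle here, long side along the jig's x, lies clear of the catch, with about 3 mm play each side at its front corners and 12 mm at its rear ones.
- jig_keeper (a point): Centre line point at jig x -50 mm, 12 mm above the bed: the start of the keeper strips, which run from here to the end stop on both guides and overhang the plate's long edges by 6 mm with 2 mm play above it (strips' upper side at most 21 mm above the bed). So the foot goes in only by sliding flat along the bed, not from above.
- jig_stop (a point): Middle of the hard end stop's face, 5 mm above the bed, jig x +59.5 mm: stops the plate when the foot's middle is at jig x +4.5 mm. While the foot slides in, more than 30 N in all between foot and jig (weight on the bed and pressing down included) counts as ramming or jamming; laying it down harder than 70 N as dropping.
- plunger: Spring plunger, a 9 mm round pin on the centre line sticking 9.5 mm out of the end stop towards the mouth. Origin: its tip, at jig x +50 mm when free, so it meets the plate when the foot's middle is at jig x -5 mm. Pushes back with 4 N, plus 0.5 N per mm.
- catch: Drop catch, dark steel bar 12 mm wide, 50 mm long, hinged on a pin over the jig's -y side (jig y -20 to -32 mm). Origin: hinge axis, jig x -95 mm, 24 mm above the bed. The arm slopes forward and down to a round nose. It stays under 45 mm above the bed even when lifted by a plate. A sliding foot meets its underside with its middle near jig x -130 mm; lifting it takes under 3 N.
- catch_nose (a point): Front of the catch's round nose (8 mm thick), at jig x -55 mm, 6 mm above the bed when down. The nose rides on the plate and falls by its weight once the plate's rear edge has passed, at a foot middle of about jig x +2 mm (2.5 mm short of the hard stop). On release the plunger pushes the plate back against it, foot middle about jig x 0.
- catch_hinge (a joint): Angle of the drop catch, rad: 0 = down (its rest), about 0.2 while its nose rides on top of the foot's plate; grows as it is lifted.
- round_foot: Bystander: post foot with a round base plate, 100 mm across and 10 mm thick, with the same 30 mm square stub to 85 mm. Origin: middle of the underside.
- collar: Bystander: eight-sided ornamental collar, patinated copper colour, 112 mm across and 128 mm high, standing. Origin: middle of the underside.
- hammer: Bystander: hammer with a wooden handle, lying. Origin in its handle's underside.
- brush: Bystander: wire brush with a dark wooden handle, lying.
- square: Bystander: flat welding magnet, 70 x 70 x 16 mm, lying. Origin: middle of the underside.
- tube: Bystander: standing round cartridge 48 mm across with a red nozzle, 200 mm high. Origin: middle of the underside.
- pliers: Bystander: pliers lying, about 190 mm long, origin under the middle of the handles.
- nut: Bystander: round steel nut 30 mm across, 13 mm high. Origin: middle of the underside.
Mind the look-alikes: they are no part of the job. What is shaped like the foot but pink or purple is not meant.

How it is judged:
By the outcome, as a careful person would: the job done as asked, in the order asked, and still so for the second after the job is handed in, with the robot touching nothing.
It also fails if it takes over 67 s, if anything falls off the work surface, if the arm or the gripper's body presses on something with over 40 N, if the wrist force passes 120 N, or if a joint passes its speed limit or range.

## Working session

There is one attempt and no reset: what is moved stays moved. The work goes in short steps, Python scripts to look and compute and a tool call to move; the robot and the scene stay as the last step left them, time stands still between calls to the robot, and variables do not carry over. Pictures are saved under pics/ and viewed, at most 10 in all, crops included, and the job is handed in when it is done.

Besides the shell and the picture viewer there is one more tool, called by a JSON object that holds its "fn" and its "kwargs", one argument or row to a line. jog_arm: Moves the arm, as the interface text tells. Its arguments: {"type":"object","properties":{"rows":{"type":"array"},"force":{"type":"number"}},"required":["rows"]}

```bash
ls; mkdir -p pics
cat > h.py <<'E'
import numpy as np, cv2
from scipy.spatial.transform import Rotation as R
from rig import r
def shot(n,f):
    c=r.read_camera(n); cv2.imwrite(f'pics/{f}.png',cv2.cvtColor(c['frame'],cv2.COLOR_RGB2BGR))
    np.savez(f'pics/{f}.npz',**{k:np.array(v) for k,v in c.items()}); return c
def Rm(a):
    a=np.array(a,float)
    return a if a.shape==(3,3) else (R.from_rotvec(a) if a.size==3 else R.from_quat(a)).as_matrix()
def ray(f,u,v):
    c=np.load(f'pics/{f}.npz'); d=np.array([(u-c['cx'])/c['fx'],(v-c['cy'])/c['fy'],1]); return c['eye'],Rm(c['attitude'])@d
def px(f,u,v,z):
    e,d=ray(f,u,v); return e+d*(z-e[2])/d[2]
def proj(f,P):
    c=np.load(f'pics/{f}.npz'); p=(np.atleast_2d(P)-c['eye'])@Rm(c['attitude']); return np.c_[c['fx']*p[:,0]/p[:,2]+c['cx'],c['fy']*p[:,1]/p[:,2]+c['cy']]
E
python3 - <<'E'
from h import *
for n in ['scene','side','wrist']:
    c=shot(n,n+'0'); print(n,c['eye'],c['attitude'],c['fx'],c['cx'],c['cy'])
print(r.read_state())
a=cv2.imread('pics/scene0.png');b=cv2.imread('pics/side0.png')
E
```

```text
pics
scene [1.02830769 0.41876214 1.18751619] [-1.10485421 -2.62938681  0.73904615] 493.07374137607303 277.3724468119569 215.8527007728104
side [-0.21754404 -0.81831991  1.12955991] [-2.19261145  0.92652243 -0.38159477] 510.7398320824048 272.68692971483523 210.19517476467306
wrist [0.12082473 0.59164396 0.38400475] [2.35731062 1.68338425 0.24199877] 289.21509855239833 284.5612898650146 202.5696245705196
{'time_s': 0.15, 'qpos': array([ 1.15360371e+00,  1.31028036e-01,  1.48901809e+00, -9.99048040e-06,
        1.52302035e+00, -8.53877503e-02]), 'qd': array([-0.0014759 , -0.00390753, -0.00328286, -0.00055897,  0.00100934,
       -0.00076141]), 'effort': array([-1.03177626e-03, -5.60472250e+01, -4.92335665e+01,  7.67158298e-02,
        3.05095757e-02, -7.84300437e-05]), 'tool_pos': array([0.19525887, 0.56690669, 0.24281037]), 'tool_rot': array([-5.18750466e-01, -3.09810516e+00,  2.24600050e-03]), 'contact_force': array([0.34768958, 0.09263635, 0.52949151]), 'torque': array([-0.01096855, -0.01937172, -0.00039408]), 'finger_force': 0.0, 'width': 0.09300423755124203}
```

View pics/scene0.png

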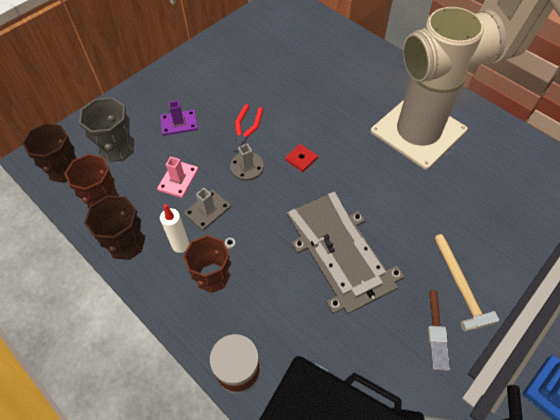

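View pics/side0.png

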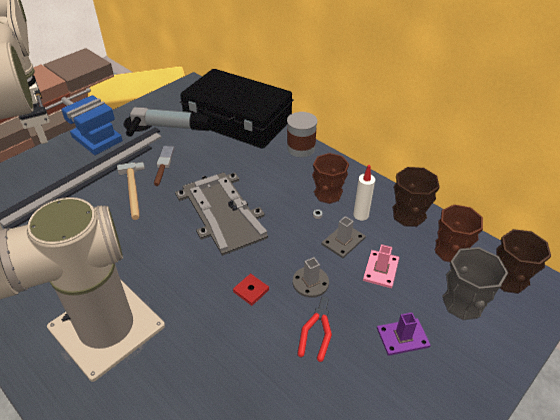

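The grey rectangular foot is at scene (207,209) and side (344,238). The jig is at scene (343,252) and side (225,210), with its mouth towards scene (315,205). I'll enlarge both for corner picking.

Run:
```python
import cv2,numpy as np
a=cv2.imread('pics/scene0.png');b=cv2.imread('pics/side0.png')
def cr(i,x,y,w,h,s):
    return cv2.resize(i[y:y+h,x:x+w],None,fx=s,fy=s,interpolation=cv2.INTER_CUBIC)
def grid(c,x,y,s,st=10):
    for i in range(0,c.shape[1]//s,st): cv2.putText(c,str(x+i),(i*s,8),0,.3,(0,255,255)); cv2.line(c,(i*s,10),(i*s,14),(0,255,255))
    for i in range(0,c.shape[0]//s,st): cv2.putText(c,str(y+i),(0,i*s+4),0,.3,(0,255,255))
    return c
j1=grid(cr(a,280,185,130,130,4),280,185,4); f1=grid(cr(a,180,180,56,56,5),180,180,5)
f2=grid(cr(b,316,210,56,56,5),316,210,5)
o=np.zeros((560,800,3),np.uint8);o[:520,:520]=j1;o[:280,520:]=f1;o[280:,520:]=f2
cv2.imwrite('pics/c1.png',o)
cv2.imwrite('pics/c2.png',grid(cr(b,165,160,110,100,7),165,160,7)[:600,:800])
```

```text
(no output)
```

View pics/c1.png

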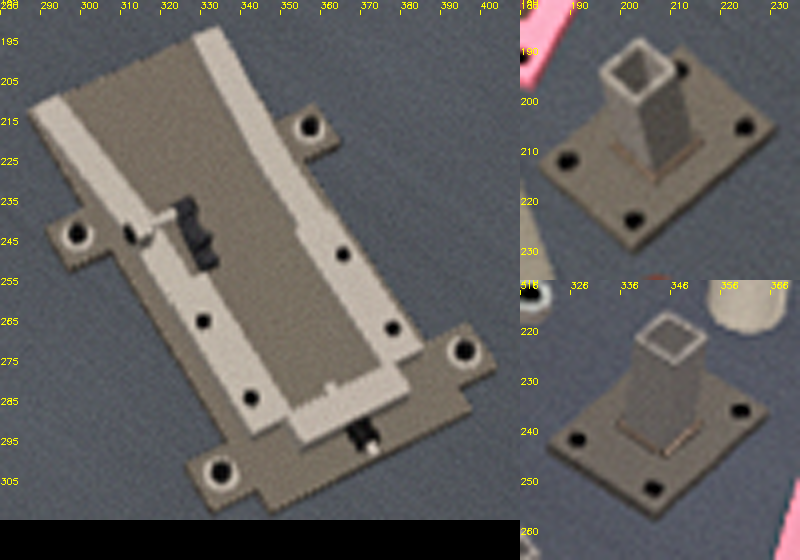

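View pics/c2.png

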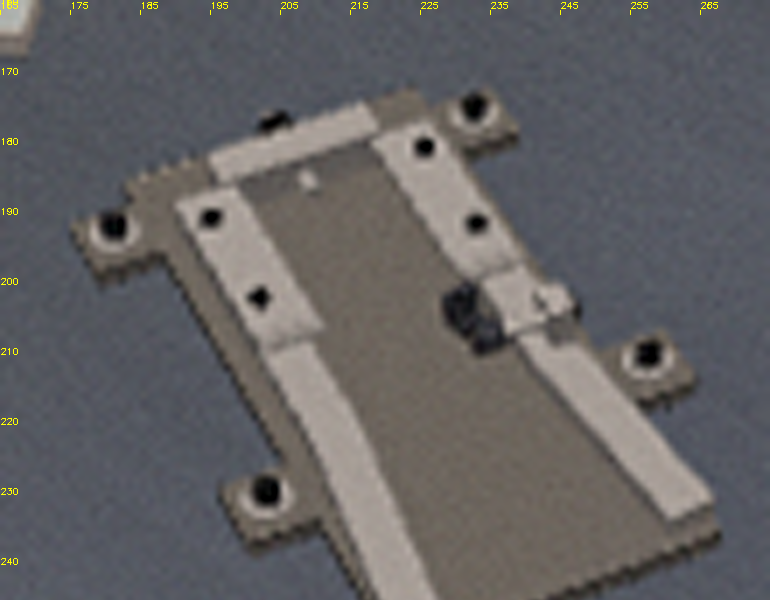

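```bash
cat > fit.py <<'E'
from h import *
from scipy.optimize import least_squares
S=lambda X,Y:(280+X/4,185+Y/4)
D=lambda X,Y:(165+X/7,160+Y/7)
F=lambda X,Y:(180+(X-520)/5,180+Y/5)
G=lambda X,Y:(316+(X-520)/5,210+(Y-280)/5)
m=1e-3
J=[('scene0',S(62,95),(-218,-53,24)),('scene0',S(193,38),(-218,53,24)),('scene0',S(331,387),(50,0,17)),('scene0',S(297,228),(-50,35.5,33)),
('side0',D(668,520),(-218,-53,24)),('side0',D(312,188),(50,0,17)),('side0',D(325,325),(-50,35.5,33)),]
O=[('scene0',F(540,168),(0,)),]
def T(p,P): 
    c,s=np.cos(p[2]),np.sin(p[2]); return np.array([p[0]+c*P[0]-s*P[1],p[1]+s*P[0]+c*P[1],P[2]])
def fit(L,p0):
    f=lambda p:np.concatenate([proj(n,T(p,np.array(P)*m))[0]-uv for n,uv,P in L])
    q=least_squares(f,p0,loss='soft_l1'); return q.x,f(q.x).reshape(-1,2)
if __name__=='__main__':
    a=px('scene0',*S(331,387),.017);b=(px('scene0',*S(62,95),.024)+px('scene0',*S(193,38),.024))/2
    d=(a-b);y=np.arctan2(d[1],d[0])
    p,res=fit(J,[*(a-.05*d/np.hypot(*d[:2]))[:2],y]);print('jig',p,np.degrees(p[2]));print(res.round(1))
    # foot corners
    for n,f,pts in [('scene0',F,[(540,168),(632,245),(777,123),(680,45)]),('side0',G,[(548,440),(655,512),(768,407)])]:
        for q in pts: print(n,px(n,*f(*q),.009).round(4))
    for n,f,q in [('scene0',F,(639,70)),('side0',G,(671,337))]: print('top',px(n,*f(*q),.085).round(4))
E
python3 fit.py
```

```text
jig [0.50877853 0.15688491 1.24370981] 71.25932327287957
[[-0.6 -0.2]
 [-0.1 -0.5]
 [-0.9 -0.7]
 [-0.1 -0.2]
 [-0.7 -1.7]
 [-0.2 -0.7]
 [-1.2 -1.5]]
scene0 [ 0.7109 -0.2846  0.009 ]
scene0 [ 0.7074 -0.2098  0.009 ]
scene0 [ 0.5978 -0.211   0.009 ]
scene0 [ 0.6007 -0.2907  0.009 ]
side0 [ 0.5986 -0.2141  0.009 ]
side0 [ 0.599  -0.2941  0.009 ]
side0 [ 0.7097 -0.2911  0.009 ]
top [ 0.6545 -0.2486  0.085 ]
top [ 0.6521 -0.2543  0.085 ]
```

Run:
```python
from h import *
print('tube tip',px('scene0',167,208,.2),px('side0',367,168,.2)); print('tube base',px('scene0',180,243,0.0),px('side0',362,215,0))
print('collar base',px('scene0',209,278,0),'top',px('scene0',207,250,.128),px('side0',330,161,.128)); print('nut',px('scene0',230,242,.013))
```

```text
tube tip [ 0.78049654 -0.21158688  0.2       ] [ 0.76322235 -0.22687555  0.2       ]
tube base [ 0.7765711  -0.22518428  0.        ] [ 0.77905711 -0.22641084  0.        ]
collar base [ 0.78977396 -0.09022826  0.        ] top [ 0.77033749 -0.09411673  0.128     ] [ 0.7869995  -0.07822386  0.128     ]
nut [ 0.68294768 -0.12349091  0.013     ]
```

Units first: shifts go in shares of 75 cm and turns go in shares of 360 degrees. So -620 mm / 750 = -0.8267, -330 mm / 750 = -0.44, -70 degrees / 360 = -0.1944.

{"fn": "jog_arm", "kwargs": {
  "rows": [
    [0.0533,-0.0933,0.02,0,0,-0.0167,1],
    [0.1067,-0.1867,0.04,0,0,-0.0333,1],
    [0.16,-0.28,0.04,0,0,-0.05,1],
    [0.2133,-0.3733,0.04,0,0,-0.0667,1],
    [0.2533,-0.44,0.04,0,0,-0.0833,1],
    [0.2867,-0.5,0.04,0,0,-0.1,1],
    [0.32,-0.56,0.04,0,0,-0.1167,1],
    [0.3467,-0.6133,0.04,0,0,-0.1333,1],
    [0.3733,-0.6667,0.04,0,0,-0.15,1],
    [0.4,-0.72,0.04,0,0,-0.1667,1],
    [0.4267,-0.7733,0.04,0,0,-0.1833,1],
    [0.4533,-0.8267,0.04,0,0,-0.1944,1]
  ]
}}

```text
time_s: 1.35
tool_pos: [0.4859, 0.0423, 0.2732]
tool_rot: [2.207, 2.236, 0.0]
contact_force: [0.2, 0.4, 0.9]
width: 0.0928
finger_force: 0.0
```

To row units: -198 mm / 750 = -0.264, -190 mm / 750 = -0.2533, -90 degrees / 360 = -0.25.

{"fn": "jog_arm", "kwargs": {
  "rows": [
    [0.04,-0.0667,0,0,0,-0.0222,1],
    [0.08,-0.12,0,0,0,-0.0444,1],
    [0.1067,-0.1733,0,0,0,-0.0667,1],
    [0.1333,-0.2267,0,0,0,-0.0889,1],
    [0.1467,-0.2533,0,0,0,-0.1111,1],
    [0.1587,-0.264,0,0,0,-0.1333,1],
    [0.1587,-0.264,0,0,0,-0.1556,1],
    [0.1587,-0.264,0,0,0,-0.1778,1],
    [0.1587,-0.264,0,0,0,-0.2,1],
    [0.1587,-0.264,0,0,0,-0.2222,1],
    [0.1587,-0.264,0,0,0,-0.2444,1],
    [0.1587,-0.264,0,0,0,-0.25,1]
  ]
}}

```text
time_s: 2.55
tool_pos: [0.6043, -0.1535, 0.2728]
tool_rot: [-3.141, -0.019, 0.001]
contact_force: [-0.2, -0.6, -0.0]
width: 0.093
finger_force: 0.0
```

{"fn": "jog_arm", "kwargs": {
  "rows": [
    [0,0,0,0,0,0,1],
    [0,0,0,0,0,0,1],
    [0,0,0,0,0,0,1]
  ]
}}

```text
time_s: 2.85
tool_pos: [0.6044, -0.1536, 0.2731]
tool_rot: [-3.141, -0.029, 0.0]
contact_force: [-0.2, -0.5, -1.2]
width: 0.0928
finger_force: 0.0
```

Run:
```python
from h import *
c=shot('wrist','w1'); s=r.read_state(); print(s['tool_pos'],s['tool_rot'],s['qpos'],c['eye'])
d=[]
c=cv2.imread('pics/w1.png'); cv2.imwrite('pics/w1b.png',cv2.resize(c,(800,600),interpolation=cv2.INTER_CUBIC))
```

```text
[ 0.60442668 -0.15356964  0.27314349] [-3.14134615e+00 -2.85393941e-02  3.10436371e-04] [-3.31027619e-01  1.84036700e-01  1.37550248e+00  4.42331376e-05
  1.58227877e+00  1.22159954e+00] [ 0.68415593 -0.15339036  0.41437209]
```

View pics/w1b.png

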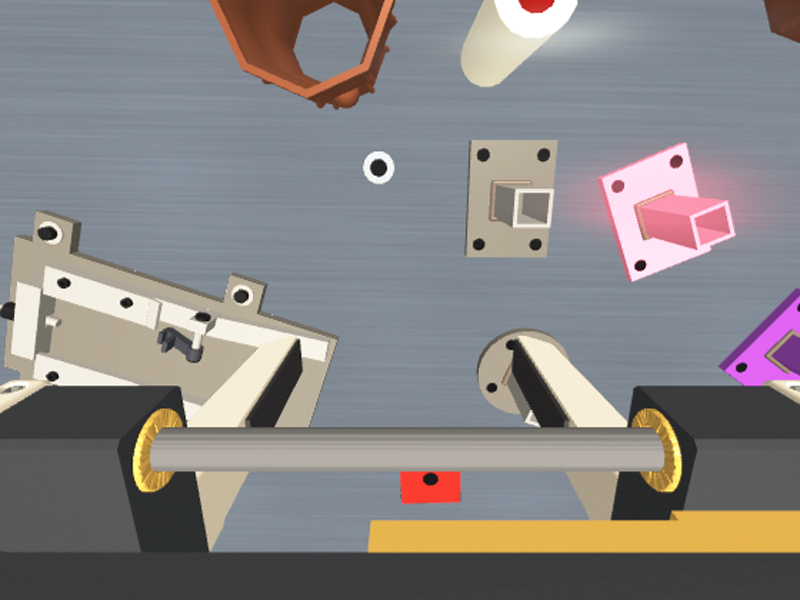

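Run:
```python
from h import *
k=.7
for q in [(470,140),(557,140),(547,257),(466,256)]: print(px('w1',q[0]*k,q[1]*k,.01).round(4))
print('stub',[px('w1',q[0]*k,q[1]*k,.085).round(4) for q in [(512,190),(553,190),(553,226),(515,226),(533,208)]])
print('pink',px('w1',713*k,223*k,.085),'tube',px('w1',480*k,70*k,0))
for P in ([-.2180,-.053,.024],[-.05,-.0355,.033],[.05,0,.017]): print(proj('w1',[0,0,0])[0][:0])
from fit import T
p=[.5088,.1569,1.2437]
for P in ([-.218,-.053,.024],[.05,0,.017],[-.225,-.075,.012]): print(proj('w1',T(p,np.array(P)))[0]/k)
```

```text
[ 0.7087 -0.2113  0.01  ]
[ 0.7103 -0.2915  0.01  ]
[ 0.6004 -0.2951  0.01  ]
[ 0.5998 -0.2142  0.01  ]
stub [array([ 0.6683, -0.2355,  0.085 ]), array([ 0.6689, -0.2673,  0.085 ]), array([ 0.6411, -0.2706,  0.085 ]), array([ 0.6405, -0.2404,  0.085 ]), array([ 0.6549, -0.2532,  0.085 ])]
pink [ 0.64592706 -0.39728056  0.085     ] tube [ 0.76902632 -0.21801035  0.        ]
[]
[]
[]
[319.46680924 360.76775574]
[ 55.5499745  321.21328443]
[334.05579779 339.84690327]
```

The picture shows the foot's plate at (470–557,140–257) in the enlarged wrist view, its stub top at (533,208), and the tube, pink foot and nut nearby but clear of the fingers. The jig agrees with its fitted pose to a few mm.

To row units: -196 mm / 750 = -0.2613, -180 mm / 750 = -0.24, 0.7 degrees / 360 = 0.0019.

{"fn": "jog_arm", "kwargs": {
  "rows": [
    [0.0333,-0.0667,0,0,0,0.0019,1],
    [0.0667,-0.132,0,0,0,0.0019,1],
    [0.0667,-0.132,-0.0533,0,0,0.0019,1],
    [0.0667,-0.132,-0.1067,0,0,0.0019,1],
    [0.0667,-0.132,-0.16,0,0,0.0019,1],
    [0.0667,-0.132,-0.2067,0,0,0.0019,1],
    [0.0667,-0.132,-0.24,0,0,0.0019,1],
    [0.0667,-0.132,-0.2613,0,0,0.0019,1],
    [0.0667,-0.132,-0.2613,0,0,0.0019,1],
    [0.0667,-0.132,-0.2613,0,0,0.0019,0.2],
    [0.0667,-0.132,-0.2613,0,0,0.0019,-0.2],
    [0.0667,-0.132,-0.2613,0,0,0.0019,-0.3]
  ],
  "force": 25
}}

```text
time_s: 4.1
tool_pos: [0.6558, -0.2532, 0.0797]
tool_rot: [3.14, 0.046, 0.005]
contact_force: [-0.8, 0.2, 0.6]
width: 0.0734
finger_force: 0.0
```

{"fn": "jog_arm", "kwargs": {
  "rows": [
    [0,0,0,0,0,0,-1],
    [0,0,0,0,0,0,-1],
    [0,0,0,0,0,0,-1],
    [0,0,0,0,0,0,-1],
    [0,0,0,0,0,0,-1]
  ]
}}

```text
time_s: 4.6
tool_pos: [0.6544, -0.2526, 0.0772]
tool_rot: [-3.141, -0.046, 0.0]
contact_force: [0.6, 0.1, -0.8]
width: 0.0334
finger_force: 0.0
```

To row units: 30 mm / 750 = 0.04, 20 mm / 750 = 0.0267.

{"fn": "jog_arm", "kwargs": {
  "rows": [
    [0,0,0,0,0,0,-1],
    [0,0,0,0,0,0,-1],
    [0,0,0,0,0,0,-1],
    [0,0,0.0133,0,0,0,-1],
    [0,0,0.0267,0,0,0,-1],
    [0,0,0.04,0,0,0,-1],
    [0,0,0.04,0,0,0,-1],
    [0,0,0.04,0,0,0,-1]
  ]
}}

```text
time_s: 5.4
tool_pos: [0.6548, -0.2529, 0.1079]
tool_rot: [3.141, 0.046, 0.002]
contact_force: [0.3, -0.0, -8.5]
width: 0.0298
finger_force: 25.0
```

To row units: 249 mm / 750 = 0.332, -201 mm / 750 = -0.268, 69.6 degrees / 360 = 0.1933.

{"fn": "jog_arm", "kwargs": {
  "rows": [
    [0,0,0.0467,0,0,0,-1],
    [-0.0067,0.0067,0.0867,0,0,0.0139,-1],
    [-0.0333,0.04,0.1067,0,0,0.0333,-1],
    [-0.0667,0.0827,0.1067,0,0,0.0556,-1],
    [-0.1,0.124,0.1067,0,0,0.0778,-1],
    [-0.1333,0.1653,0.1067,0,0,0.1,-1],
    [-0.1667,0.2067,0.1067,0,0,0.1222,-1],
    [-0.2,0.248,0.1067,0,0,0.1444,-1],
    [-0.2333,0.2893,0.1067,0,0,0.1667,-1],
    [-0.2533,0.3133,0.1067,0,0,0.1833,-1],
    [-0.268,0.332,0.1067,0,0,0.1933,-1],
    [-0.268,0.332,0.1067,0,0,0.1933,-1]
  ]
}}

```text
time_s: 6.6
tool_pos: [0.4519, -0.0019, 0.1868]
tool_rot: [-2.549, -1.835, 0.0]
contact_force: [0.6, -0.2, -8.6]
width: 0.0299
finger_force: 25.0
```

To row units: -40 mm / 750 = -0.0533, -20 mm / 750 = -0.0267.

{"fn": "jog_arm", "kwargs": {
  "rows": [
    [0,0,-0.0267,0,0,0,-1],
    [0,0,-0.0533,0,0,0,-1],
    [0,0,-0.0533,0,0,0,-1],
    [0,0,-0.0533,0,0,0,-1]
  ]
}}

```text
time_s: 7.0
tool_pos: [0.4532, -0.0039, 0.1471]
tool_rot: [-2.553, -1.829, 0.002]
contact_force: [0.6, 0.2, -7.0]
width: 0.0297
finger_force: 25.0
```

```bash
cat > look.py <<'E'
from h import *
import sys
from fit import T
t=sys.argv[1]
for n in ['scene','side','wrist']: shot(n,n+t)
s=r.read_state(); print(s['time_s'],s['tool_pos'],s['tool_rot'],s['contact_force'],s['torque'])
E
cat > tile.py <<'E'
from h import *
import sys
# tiles: file x y w h scale
def tile(f,x,y,w,h,s):
    i=cv2.resize(cv2.imread(f'pics/{f}.png')[y:y+h,x:x+w],None,fx=s,fy=s,interpolation=cv2.INTER_CUBIC)
    return i
E
python3 look.py 2
python3 - <<'E'
from tile import *
from fit import T
p=[.5088,.1569,1.2437]
for n in ['scene2','side2','wrist2']: print(n,proj(n,T(p,np.array([-.17,0,.012]))))
o=np.zeros((600,800,3),np.uint8)
o[:300,:400]=tile('scene2',270,170,100,75,4); o[:300,400:]=tile('side2',180,185,100,75,4)
o[300:,:400]=cv2.resize(cv2.imread('pics/wrist2.png'),(400,300),interpolation=cv2.INTER_AREA)
cv2.imwrite('pics/c3.png',o)
E
```

```text
7.15 [ 0.45445736 -0.00389665  0.14861458] [2.55223317e+00 1.82932608e+00 2.42992558e-03] [ 0.24226676  0.08120255 -8.08318098] [-0.09928405  0.09176727  0.0135613 ]
scene2 [[319.77648928 216.50965596]]
side2 [[236.91646931 230.8567846 ]]
wrist2 [[283.47043685 198.80976043]]
```

View pics/c3.png

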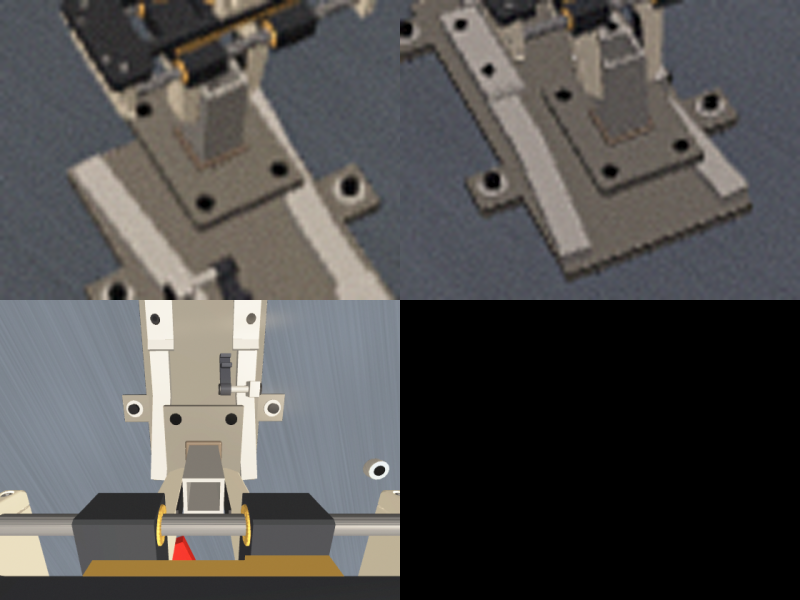

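The foot hangs over the mouth. In the wrist tile its front edge is at y≈405 (x 165–243), between guides and in front of the catch (225,370). I'll enlarge the wrist view for a precise relative fit.

Run:
```python
from tile import *
cv2.imwrite('pics/c4.png',tile('wrist2',160,10,240,250,2.4) if 0 else tile('wrist2',150,5,260,250,2.4) if 0 else cv2.resize(cv2.imread('pics/wrist2.png')[5:255,165:405],(720,600),interpolation=cv2.INTER_CUBIC))
```

```text
(no output)
```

View pics/c4.png

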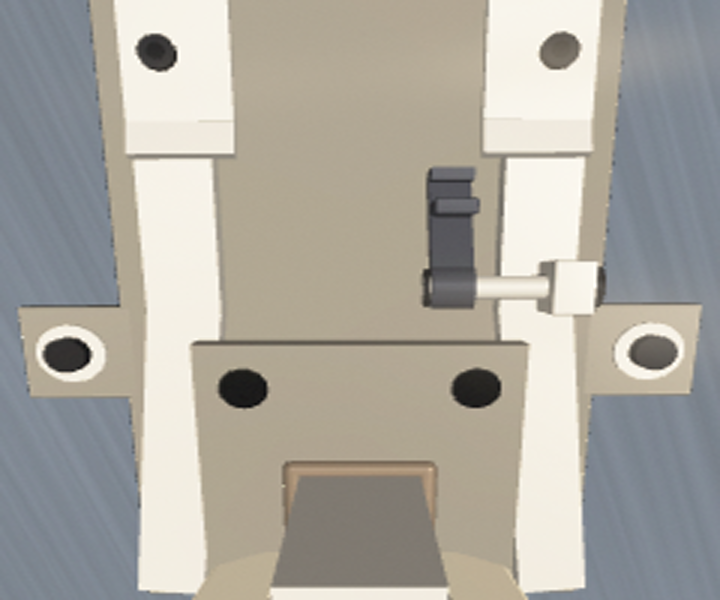

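Run:
```python
from fit import *
W=lambda X,Y:(165+X/3,5+Y/2.4)
n='wrist2'
L=[(n,W(235,156),(-50,35.5,24)),(n,W(484,154),(-50,-35.5,24)),(n,W(207,591),(-218,53,24)),(n,W(518,590),(-218,-53,24))]
p,res=fit(L,[.509,.157,1.2437]);print('jig',p,np.degrees(p[2]));print(res.round(1))
a=px(n,*W(192,344),.0812);b=px(n,*W(528,343),.0812);d=a-b
print('width',np.hypot(*d[:2]),'foot yaw',np.degrees(np.arctan2(d[1],d[0]))-90)
th=np.arctan2(d[1],d[0])-np.pi/2
c=(a+b)/2-.055*np.array([np.cos(th),np.sin(th),0]); print('foot c',c)
rel=c[:2]-p[:2]; C,S_=np.cos(p[2]),np.sin(p[2]); print('in jig',C*rel[0]+S_*rel[1],-S_*rel[0]+C*rel[1])
s=r.read_state(); print(s['tool_pos'])
```

```text
jig [0.50849333 0.15344    1.25097366] 71.67551120797802
[[-0.6 -0.1]
 [ 0.6  0.2]
 [-0.7  0.1]
 [ 0.7 -0.1]]
width 0.07980055728369968 foot yaw 71.51712530923231
foot c [ 0.45626948 -0.00263594  0.0812    ]
in jig -0.16458059825971968 0.0005056468625412938
[ 0.45445736 -0.00389665  0.14861458]
```

To row units: -56 mm / 750 = -0.0747, -5.4 mm / 750 = -0.0072, 0.2 degrees / 360 = 0.0006.

{"fn": "jog_arm", "kwargs": {
  "rows": [
    [-0.0017,-0.0072,0,0,0,0.0006,-1],
    [-0.0017,-0.0072,-0.02,0,0,0.0006,-1],
    [-0.0017,-0.0072,-0.04,0,0,0.0006,-1],
    [-0.0017,-0.0072,-0.0533,0,0,0.0006,-1],
    [-0.0017,-0.0072,-0.064,0,0,0.0006,-1],
    [-0.0017,-0.0072,-0.0707,0,0,0.0006,-1],
    [-0.0017,-0.0072,-0.0733,0,0,0.0006,-1],
    [-0.0017,-0.0072,-0.0747,0,0,0.0006,-1],
    [-0.0017,-0.0072,-0.0747,0,0,0.0006,-1]
  ]
}}

```text
time_s: 8.05
tool_pos: [0.4526, -0.0091, 0.0917]
tool_rot: [2.549, 1.835, 0.001]
contact_force: [0.9, 0.3, -8.6]
width: 0.0301
finger_force: 25.0
```

To row units: -1 mm / 750 = -0.0013, -0.5 mm / 750 = -0.0007.

{"fn": "jog_arm", "kwargs": {
  "rows": [
    [0,0,-0.0007,0,0,0,-1],
    [0,0,-0.0013,0,0,0,-1],
    [0,0,-0.0013,0,0,0,-1]
  ]
}}

```text
time_s: 8.35
tool_pos: [0.453, -0.0089, 0.0912]
tool_rot: [2.549, 1.835, 0.002]
contact_force: [-0.6, 2.4, -1.4]
width: 0.0298
finger_force: 25.0
```

To row units: 50 mm / 750 = 0.0667, 30 mm / 750 = 0.04, 32 degrees / 360 = 0.0889.

{"fn": "jog_arm", "kwargs": {
  "rows": [
    [0,0,0,0,0,0,-0.2],
    [0,0,0,0,0,0,0.2],
    [0,0,0,0,0,0,1],
    [0,0,0,0,0,0,1],
    [0,0,0,0,0,0,1],
    [0,0,0.0133,0,0,0,1],
    [0,0,0.04,0,0,0,1],
    [0,0,0.0667,0,0,0,1],
    [0,0,0.0667,0,0,0.0222,1],
    [0,0,0.0667,0,0,0.0444,1],
    [0,0,0.0667,0,0,0.0667,1],
    [0,0,0.0667,0,0,0.0889,1]
  ]
}}

```text
time_s: 9.55
tool_pos: [0.4524, -0.0091, 0.1412]
tool_rot: [1.938, 2.472, 0.001]
contact_force: [0.6, -0.0, 0.1]
width: 0.0931
finger_force: 0.0
```

To row units: 58 degrees / 360 = 0.1611.

{"fn": "jog_arm", "kwargs": {
  "rows": [
    [0,0,0,0,0,0.0222,1],
    [0,0,0,0,0,0.0444,1],
    [0,0,0,0,0,0.0667,1],
    [0,0,0,0,0,0.0889,1],
    [0,0,0,0,0,0.1111,1],
    [0,0,0,0,0,0.1333,1],
    [0,0,0,0,0,0.1556,1],
    [0,0,0,0,0,0.1611,1],
    [0,0,0,0,0,0.1611,1]
  ]
}}

```text
time_s: 10.45
tool_pos: [0.4524, -0.0091, 0.141]
tool_rot: [0.505, 3.1, 0.0]
contact_force: [-0.3, -0.0, 0.6]
width: 0.0925
finger_force: 0.0
```

```bash
python3 look.py 3
python3 - <<'E'
from tile import *
w=cv2.imread('pics/wrist3.png')
o=np.zeros((600,800,3),np.uint8)
o[:300,:400]=tile('scene3',270,170,100,75,4); o[:300,400:]=tile('side3',180,185,100,75,4)
o[300:,:400]=cv2.resize(w,(400,300),interpolation=cv2.INTER_AREA)
cv2.imwrite('pics/c5.png',o)
E
```

```text
10.6 [ 0.45231032 -0.00904457  0.14067173] [5.07351214e-01 3.09991789e+00 3.05072808e-05] [ 0.22444659  0.86801416 -0.55709281] [ 0.01155466  0.03747786 -0.01044869]
```

View pics/c5.png

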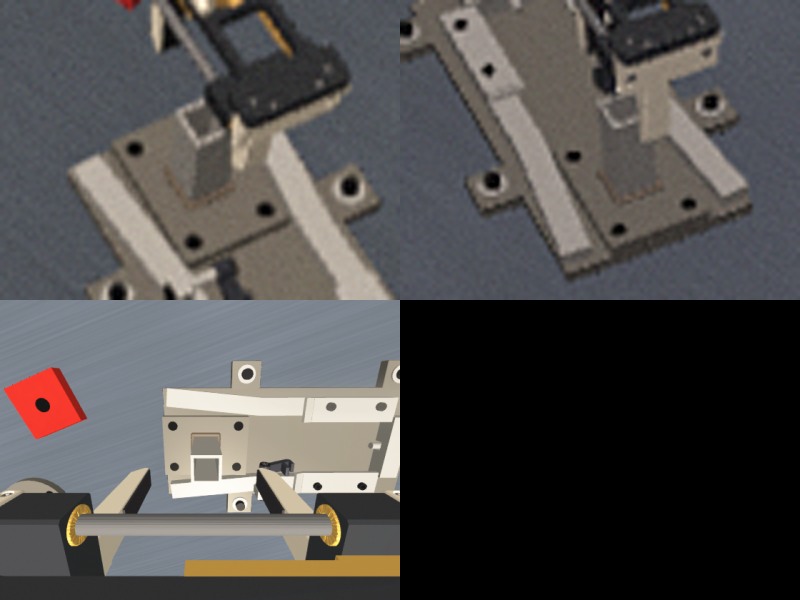

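The foot lies flat in the mouth: wrist tile plate (163–248,415–475), clear of the catch at (275,467). The fingers are now turned so they close along the jig. Next I lower and grip lightly.

{"fn": "jog_arm", "kwargs": {
  "rows": [
    [0,0,-0.0267,0,0,0,1],
    [0,0,-0.0533,0,0,0,1],
    [0,0,-0.068,0,0,0,1],
    [0,0,-0.068,0,0,0,0.3],
    [0,0,-0.068,0,0,0,0],
    [0,0,-0.068,0,0,0,-0.2],
    [0,0,-0.068,0,0,0,-0.3],
    [0,0,-0.068,0,0,0,-0.4],
    [0,0,-0.068,0,0,0,-0.6],
    [0,0,-0.068,0,0,0,-1],
    [0,0,-0.068,0,0,0,-1],
    [0,0,-0.068,0,0,0,-1]
  ],
  "force": 10
}}

```text
time_s: 11.8
tool_pos: [0.4523, -0.0087, 0.0893]
tool_rot: [0.505, 3.1, 0.001]
contact_force: [0.7, 1.8, 0.8]
width: 0.0301
finger_force: 10.0
```

{"fn": "jog_arm", "kwargs": {
  "rows": [
    [0,0,0,0,0,0,-1],
    [0,0,0,0,0,0,-1],
    [0,0,0,0,0,0,-1]
  ]
}}

```text
time_s: 12.1
tool_pos: [0.4522, -0.0088, 0.0893]
tool_rot: [0.505, 3.101, 0.001]
contact_force: [1.2, 3.0, 0.1]
width: 0.0299
finger_force: 10.0
```

```bash
python3 look.py 4
```

```text
12.25 [ 0.45225363 -0.00890079  0.08932436] [5.05197058e-01 3.10057357e+00 3.68113621e-04] [0.71275935 3.73641483 1.1718242 ] [ 0.52161972 -0.11518159 -0.03505237]
```

{"fn": "jog_arm", "kwargs": {
  "rows": [
    [0.0008,0.0025,0,0,0,0,-1],
    [0.0021,0.0063,0,0,0,0,-1],
    [0.0037,0.0113,0,0,0,0,-1],
    [0.0055,0.0164,0,0,0,0,-1],
    [0.0071,0.0215,0,0,0,0,-1],
    [0.0088,0.0265,0,0,0,0,-1],
    [0.0105,0.0316,0,0,0,0,-1],
    [0.0121,0.0367,0,0,0,0,-1],
    [0.0139,0.0417,0,0,0,0,-1]
  ]
}}

```text
time_s: 13.15
tool_pos: [0.4627, 0.0226, 0.0893]
tool_rot: [0.505, 3.101, -0.0]
contact_force: [-0.1, -3.8, 3.2]
width: 0.03
finger_force: 10.0
```

To row units: 17.1 mm / 750 = 0.0228, 3.8 mm / 750 = 0.0051.

{"fn": "jog_arm", "kwargs": {
  "rows": [
    [0.0012,0.0037,0,0,0,0,-1],
    [0.0025,0.0076,0,0,0,0,-1],
    [0.0037,0.0113,0,0,0,0,-1],
    [0.0051,0.0152,0,0,0,0,-1],
    [0.0063,0.0189,0,0,0,0,-1],
    [0.0076,0.0228,0,0,0,0,-1]
  ]
}}

```text
time_s: 13.75
tool_pos: [0.4683, 0.0394, 0.0893]
tool_rot: [0.506, 3.101, -0.001]
contact_force: [-1.8, -5.6, 4.4]
width: 0.03
finger_force: 10.0
```

To row units: 17.1 mm / 750 = 0.0228, 14.2 mm / 750 = 0.0189.

{"fn": "jog_arm", "kwargs": {
  "rows": [
    [0.0012,0.0037,0.0004,0,0,0,-1],
    [0.0025,0.0076,0.0004,0,0,0,-1],
    [0.0037,0.0113,0.0004,0,0,0,-1],
    [0.0051,0.0152,0.0004,0,0,0,-1],
    [0.0063,0.0189,0.0004,0,0,0,-1],
    [0.0076,0.0228,0.0004,0,0,0,-1]
  ]
}}

```text
time_s: 14.35
tool_pos: [0.4738, 0.0568, 0.0893]
tool_rot: [-0.505, -3.1, -0.0]
contact_force: [-0.5, -2.3, -0.3]
width: 0.0298
finger_force: 10.0
```

To row units: 11.4 mm / 750 = 0.0152, 8.5 mm / 750 = 0.0113.

{"fn": "jog_arm", "kwargs": {
  "rows": [
    [0.0012,0.0037,0,0,0,0,-1],
    [0.0025,0.0076,0,0,0,0,-1],
    [0.0037,0.0113,0,0,0,0,-1],
    [0.0051,0.0152,0,0,0,0,-1]
  ]
}}

```text
time_s: 14.75
tool_pos: [0.4776, 0.0682, 0.0893]
tool_rot: [-0.505, -3.1, -0.0]
contact_force: [-0.6, -2.2, -3.1]
width: 0.0303
finger_force: 10.0
```

To row units: 17.1 mm / 750 = 0.0228, 14.2 mm / 750 = 0.0189.

{"fn": "jog_arm", "kwargs": {
  "rows": [
    [0.0012,0.0037,-0.0001,0,0,0,-1],
    [0.0025,0.0076,-0.0001,0,0,0,-1],
    [0.0037,0.0113,-0.0001,0,0,0,-1],
    [0.0051,0.0152,-0.0001,0,0,0,-1],
    [0.0063,0.0189,-0.0001,0,0,0,-1],
    [0.0076,0.0228,-0.0001,0,0,0,-1]
  ]
}}

```text
time_s: 15.35
tool_pos: [0.4834, 0.0853, 0.0894]
tool_rot: [-0.505, -3.1, -0.0]
contact_force: [0.2, -1.7, -3.0]
width: 0.0301
finger_force: 10.0
```

To row units: 17.1 mm / 750 = 0.0228, 14.2 mm / 750 = 0.0189.

{"fn": "jog_arm", "kwargs": {
  "rows": [
    [0.0012,0.0037,0,0,0,0,-1],
    [0.0025,0.0076,0,0,0,0,-1],
    [0.0037,0.0113,0,0,0,0,-1],
    [0.0051,0.0152,0,0,0,0,-1],
    [0.0063,0.0189,0,0,0,0,-1],
    [0.0076,0.0228,0,0,0,0,-1]
  ]
}}

```text
time_s: 15.95
tool_pos: [0.4891, 0.1024, 0.0893]
tool_rot: [-0.505, -3.1, -0.0]
contact_force: [-0.0, -0.8, -5.0]
width: 0.03
finger_force: 10.0
```

To row units: 17.1 mm / 750 = 0.0228, 14.2 mm / 750 = 0.0189.

{"fn": "jog_arm", "kwargs": {
  "rows": [
    [0.0012,0.0037,-0.0004,0,0,0,-1],
    [0.0025,0.0076,-0.0004,0,0,0,-1],
    [0.0037,0.0113,-0.0004,0,0,0,-1],
    [0.0051,0.0152,-0.0004,0,0,0,-1],
    [0.0063,0.0189,-0.0004,0,0,0,-1],
    [0.0076,0.0228,-0.0004,0,0,0,-1]
  ]
}}

```text
time_s: 16.55
tool_pos: [0.4951, 0.1193, 0.0893]
tool_rot: [0.505, 3.1, -0.0]
contact_force: [-0.6, -2.5, -2.1]
width: 0.0296
finger_force: 10.0
```

To row units: 14.2 mm / 750 = 0.0189, 11.4 mm / 750 = 0.0152.

{"fn": "jog_arm", "kwargs": {
  "rows": [
    [0.0012,0.0037,0,0,0,0,-1],
    [0.0025,0.0076,0,0,0,0,-1],
    [0.0037,0.0113,0,0,0,0,-1],
    [0.0051,0.0152,0,0,0,0,-1],
    [0.0063,0.0189,0,0,0,0,-1]
  ]
}}

```text
time_s: 17.05
tool_pos: [0.4998, 0.1336, 0.0894]
tool_rot: [0.505, 3.1, 0.0]
contact_force: [-0.7, -2.9, 0.7]
width: 0.0298
finger_force: 10.0
```

To row units: 8.5 mm / 750 = 0.0113, 7.1 mm / 750 = 0.0095.

{"fn": "jog_arm", "kwargs": {
  "rows": [
    [0.0007,0.0019,0,0,0,0,-1],
    [0.0012,0.0037,0,0,0,0,-1],
    [0.0019,0.0057,0,0,0,0,-1],
    [0.0025,0.0076,0,0,0,0,-1],
    [0.0032,0.0095,0,0,0,0,-1],
    [0.0037,0.0113,0,0,0,0,-1]
  ],
  "force": 20
}}

```text
time_s: 17.65
tool_pos: [0.5025, 0.1419, 0.0893]
tool_rot: [0.505, 3.1, -0.0]
contact_force: [-0.6, -4.0, 2.6]
width: 0.0301
finger_force: 20.0
```

To row units: 3.8 mm / 750 = 0.0051, 2.8 mm / 750 = 0.0037.

{"fn": "jog_arm", "kwargs": {
  "rows": [
    [0.0004,0.0012,0,0,0,0,-1],
    [0.0008,0.0025,0,0,0,0,-1],
    [0.0012,0.0037,0,0,0,0,-1],
    [0.0017,0.0051,0,0,0,0,-1]
  ]
}}

```text
time_s: 18.05
tool_pos: [0.5038, 0.1457, 0.0893]
tool_rot: [0.505, 3.1, 0.0]
contact_force: [-2.0, -5.2, 4.9]
width: 0.0302
finger_force: 20.0
```

{"fn": "jog_arm", "kwargs": {
  "rows": [
    [0.0004,0.0012,0.0004,0,0,0,-1],
    [0.0008,0.0025,0.0005,0,0,0,-1],
    [0.0008,0.0025,0.0005,0,0,0,-1]
  ]
}}

```text
time_s: 18.35
tool_pos: [0.5042, 0.1479, 0.0893]
tool_rot: [-0.505, -3.101, -0.0]
contact_force: [-0.7, -2.1, 0.0]
width: 0.0296
finger_force: 20.0
```

To row units: 1.9 mm / 750 = 0.0025, 0.9 mm / 750 = 0.0012.

{"fn": "jog_arm", "kwargs": {
  "rows": [
    [0.0004,0.0012,0,0,0,0,-1],
    [0.0008,0.0025,0,0,0,0,-1],
    [0.0008,0.0025,0,0,0,0,-1]
  ]
}}

```text
time_s: 18.65
tool_pos: [0.5047, 0.1497, 0.0893]
tool_rot: [-0.505, -3.1, -0.0]
contact_force: [-0.4, -1.2, -0.6]
width: 0.0294
finger_force: 20.0
```

To row units: 1.9 mm / 750 = 0.0025, 0.9 mm / 750 = 0.0012.

{"fn": "jog_arm", "kwargs": {
  "rows": [
    [0.0004,0.0012,0,0,0,0,-1],
    [0.0008,0.0025,0,0,0,0,-1],
    [0.0008,0.0025,0,0,0,0,-1]
  ]
}}

```text
time_s: 18.95
tool_pos: [0.5052, 0.1511, 0.0893]
tool_rot: [-0.505, -3.1, 0.001]
contact_force: [-1.8, -5.1, 0.6]
width: 0.0301
finger_force: 20.0
```

To row units: 1.9 mm / 750 = 0.0025, 0.9 mm / 750 = 0.0012.

{"fn": "jog_arm", "kwargs": {
  "rows": [
    [0.0004,0.0012,0,0,0,0,-1],
    [0.0008,0.0025,0,0,0,0,-1],
    [0.0008,0.0025,0,0,0,0,-1]
  ]
}}

```text
time_s: 19.25
tool_pos: [0.5057, 0.1526, 0.0894]
tool_rot: [-0.505, -3.1, 0.002]
contact_force: [-2.7, -6.9, 1.3]
width: 0.0301
finger_force: 20.0
```

To row units: 1.9 mm / 750 = 0.0025, 0.9 mm / 750 = 0.0012.

{"fn": "jog_arm", "kwargs": {
  "rows": [
    [0.0004,0.0012,0,0,0,0,-1],
    [0.0008,0.0025,0,0,0,0,-1],
    [0.0008,0.0025,0,0,0,0,-1]
  ]
}}

```text
time_s: 19.55
tool_pos: [0.5063, 0.1543, 0.0894]
tool_rot: [-0.505, -3.1, 0.003]
contact_force: [-3.0, -7.2, 1.5]
width: 0.0299
finger_force: 20.0
```

To row units: 0.9 mm / 750 = 0.0012, 0.3 mm / 750 = 0.0004.

{"fn": "jog_arm", "kwargs": {
  "rows": [
    [0.0004,0.0012,0,0,0,0,-1],
    [0.0004,0.0012,0,0,0,0,-1]
  ]
}}

```text
time_s: 19.75
tool_pos: [0.5066, 0.1551, 0.0894]
tool_rot: [-0.505, -3.1, 0.003]
contact_force: [-2.8, -8.5, 3.3]
width: 0.0295
finger_force: 20.0
```

```bash
python3 look.py 5
python3 - <<'E'
from fit import T
from h import *
p=[.5088,.1569,1.2437]
for n in ['scene5','side5','wrist5']: print(n,proj(n,T(p,np.array([-.075,-.026,.03]))))
E
```

```text
19.9 [0.50649843 0.15507126 0.08941024] [-0.50539966 -3.09965653  0.00324243] [-3.71251605 -7.87263354  2.05117625] [-1.43732228e+00  5.19831834e-01  6.05751033e-04]
scene5 [[329.12860684 244.24666437]]
side5 [[231.76426887 204.28207863]]
wrist5 [[191.53331973 260.14836236]]
```

To row units: 1.9 mm / 750 = 0.0025, 0.9 mm / 750 = 0.0012.

{"fn": "jog_arm", "kwargs": {
  "rows": [
    [0.0004,0.0012,0.0001,0,0,0,-1],
    [0.0008,0.0025,0.0003,0,0,0,-1],
    [0.0008,0.0025,0.0003,0,0,0,-1]
  ]
}}

```text
time_s: 20.2
tool_pos: [0.5071, 0.1569, 0.0895]
tool_rot: [-0.505, -3.1, 0.004]
contact_force: [-2.6, -9.0, 0.7]
width: 0.0297
finger_force: 20.0
```

To row units: 0.9 mm / 750 = 0.0012, 0.3 mm / 750 = 0.0004.

{"fn": "jog_arm", "kwargs": {
  "rows": [
    [0.0004,0.0012,0,0,0,0,-1],
    [0.0004,0.0012,0,0,0,0,-1]
  ]
}}

```text
time_s: 20.4
tool_pos: [0.5074, 0.1577, 0.0895]
tool_rot: [-0.505, -3.1, 0.004]
contact_force: [-3.4, -9.8, 2.3]
width: 0.0298
finger_force: 20.0
```

```bash
python3 look.py 6
python3 - <<'E'
from tile import *
o=np.zeros((600,800,3),np.uint8)
o[:300,:400]=tile('scene5',305,225,50,38,8)[:300]; o[:300,400:]=tile('side5',207,185,50,38,8)[:300]
o[300:,:400]=tile('scene6',305,225,50,38,8)[:300]; o[300:,400:]=tile('wrist6',140,200,200,150,2)
cv2.imwrite('pics/c6.png',o)
E
```

```text
20.55 [0.50732741 0.15767846 0.08943511] [-0.50538116 -3.09950543  0.00387544] [-2.65675283 -8.51816813  1.46145418] [-1.64589735  0.48695849  0.0062886 ]
```

View pics/c6.png

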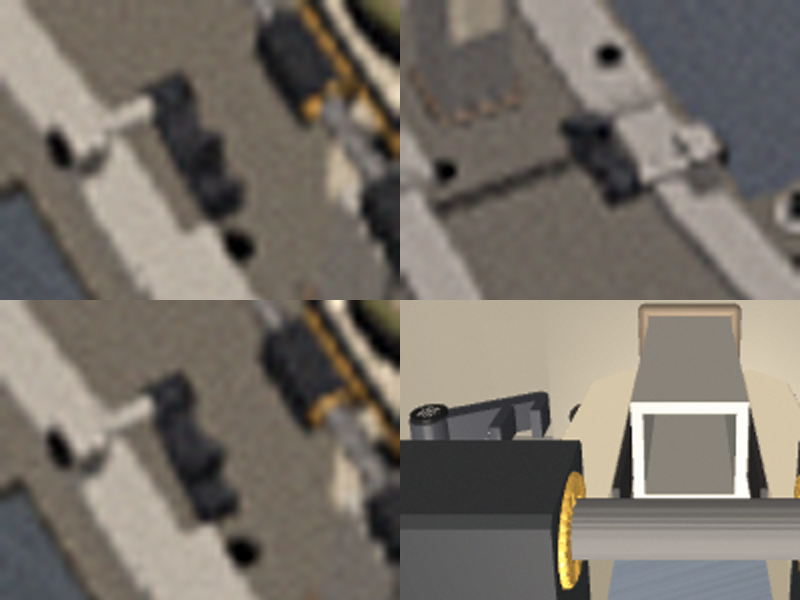

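Between the upper-left tile (before) and the lower-left (now), the catch nose moved from about (228,200) to (220,208), so it seems to have dropped. I'll compare numerically with the rest state in scene0.

Run:
```python
from h import *
def mask(n):
    g=cv2.cvtColor(cv2.imread(f'pics/{n}.png')[233:254,322:336],cv2.COLOR_BGR2GRAY); return g<75
M={n:mask(n) for n in ['scene0','scene3','scene5','scene6']}
for n in M: ys,xs=np.nonzero(M[n]); print(n,M[n].sum(),xs.mean()+322,ys.mean()+233,'nose rows',[(int(y+233),list((xs[ys==y][[0,-1]]+322))) for y in range(12,20) if (ys==y).any()], 'diff0',(M[n]^M['scene0']).sum())
```

```text
scene0 107 328.4485981308411 243.4018691588785 nose rows [(245, [np.int64(326), np.int64(332)]), (246, [np.int64(327), np.int64(332)]), (247, [np.int64(327), np.int64(332)]), (248, [np.int64(328), np.int64(333)]), (249, [np.int64(328), np.int64(334)]), (250, [np.int64(329), np.int64(334)]), (251, [np.int64(329), np.int64(334)]), (252, [np.int64(330), np.int64(332)])] diff0 0
scene3 111 328.2162162162162 242.9009009009009 nose rows [(245, [np.int64(326), np.int64(332)]), (246, [np.int64(327), np.int64(332)]), (247, [np.int64(327), np.int64(332)]), (248, [np.int64(328), np.int64(332)]), (249, [np.int64(328), np.int64(334)]), (250, [np.int64(329), np.int64(334)]), (251, [np.int64(329), np.int64(334)]), (252, [np.int64(330), np.int64(332)])] diff0 10
scene5 109 328.8715596330275 243.25688073394497 nose rows [(245, [np.int64(327), np.int64(332)]), (246, [np.int64(327), np.int64(332)]), (247, [np.int64(328), np.int64(333)]), (248, [np.int64(328), np.int64(335)]), (249, [np.int64(329), np.int64(335)]), (250, [np.int64(330), np.int64(334)]), (251, [np.int64(330), np.int64(334)]), (252, [np.int64(331), np.int64(332)])] diff0 18
scene6 106 328.4056603773585 243.35849056603774 nose rows [(245, [np.int64(326), np.int64(332)]), (246, [np.int64(327), np.int64(332)]), (247, [np.int64(327), np.int64(332)]), (248, [np.int64(328), np.int64(332)]), (249, [np.int64(328), np.int64(334)]), (250, [np.int64(329), np.int64(334)]), (251, [np.int64(329), np.int64(334)]), (252, [np.int64(330), np.int64(332)])] diff0 1
```

The catch is fully down; the nose pixels match the rest state. I'll ease back slightly, open and lift straight up.

To row units: -1.4 mm / 750 = -0.0019, -0.7 mm / 750 = -0.0009.

{"fn": "jog_arm", "kwargs": {
  "rows": [
    [-0.0003,-0.0009,0,0,0,0,-1],
    [-0.0007,-0.0019,0,0,0,0,-1],
    [-0.0007,-0.0019,0,0,0,0,-0.3],
    [-0.0007,-0.0019,0,0,0,0,-0.2],
    [-0.0007,-0.0019,0,0,0,0,0.1],
    [-0.0007,-0.0019,0,0,0,0,0.1],
    [-0.0007,-0.0019,0,0,0,0,0.1],
    [-0.0007,-0.0019,0,0,0,0,0.1]
  ],
  "force": 10
}}

```text
time_s: 21.35
tool_pos: [0.5075, 0.1577, 0.0899]
tool_rot: [0.505, 3.1, 0.001]
contact_force: [0.4, 0.2, 0.2]
width: 0.0511
finger_force: 0.0
```

To row units: 150 mm / 750 = 0.2, 120 mm / 750 = 0.16.

{"fn": "jog_arm", "kwargs": {
  "rows": [
    [0,0,0.0067,0,0,0,0.1],
    [0,0,0.0267,0,0,0,0.1],
    [0,0,0.06,0,0,0,0.1],
    [0,0,0.1067,0,0,0,0.1],
    [0,0,0.16,0,0,0,0.1],
    [-0.04,-0.0133,0.2,0,0,0,0.1],
    [-0.08,-0.04,0.2,0,0,0,0.1],
    [-0.08,-0.08,0.2,0,0,0,0.1],
    [-0.08,-0.12,0.2,0,0,0,0.1],
    [-0.08,-0.12,0.2,0,0,0,0.1]
  ]
}}

```text
time_s: 22.35
tool_pos: [0.4475, 0.065, 0.2415]
tool_rot: [0.509, 3.098, -0.001]
contact_force: [-0.3, -0.3, 0.6]
width: 0.051
finger_force: 0.0
```

```bash
python3 look.py 7
python3 - <<'E'
from tile import *
def mask(n): return cv2.cvtColor(cv2.imread(f'pics/{n}.png')[233:254,322:336],cv2.COLOR_BGR2GRAY)<75
print((mask('scene7')^mask('scene0')).sum(),r.read_state()['width'])
o=np.zeros((600,800,3),np.uint8)
o[:300,:400]=tile('scene7',300,205,100,75,4); o[:300,400:]=tile('side7',175,165,100,75,4)
o[300:,:400]=cv2.resize(cv2.imread('pics/wrist7.png'),(400,300)); o[300:,400:]=cv2.resize(cv2.imread('pics/scene7.png'),(400,300))
cv2.imwrite('pics/c7.png',o)
E
```

```text
22.5 [0.44762812 0.06777156 0.24072533] [5.06233383e-01 3.09938001e+00 1.08291708e-03] [-0.46166145  1.13242683 -0.47529362] [-0.00853208  0.02213909  0.0592932 ]
6 0.05108078278386798
```

View pics/c7.png

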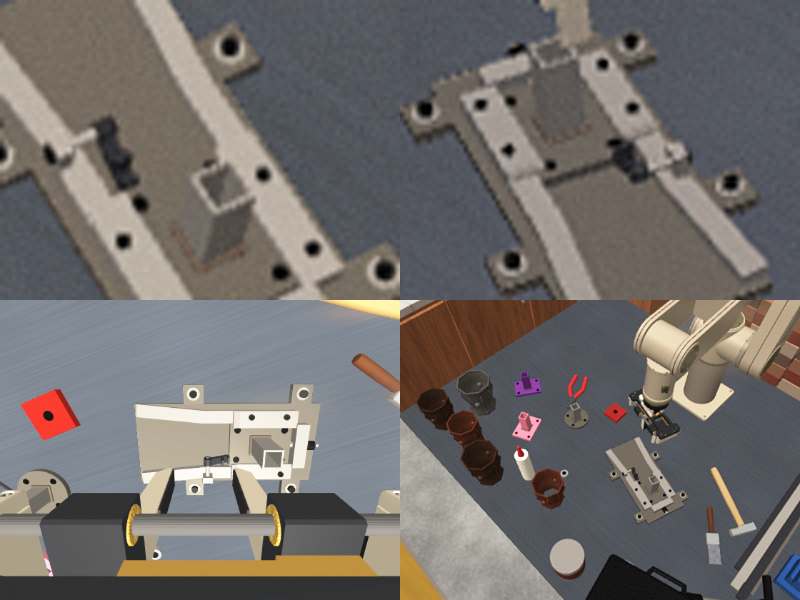

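The foot sits in the jig with the catch nose behind its rear edge (side tile about (620,160)). The gripper is clear and the other things are in place, so I'm handing in.

```bash
python3 -c "
from rig import r
print(r.job_done())"
```

```text
the job is handed in; nothing more can be done
None
```

The rectangular-plate foot is loaded in the jig and held by the fully dropped catch, with the gripper clear and the job handed in at about 22 s; the hand-in gave no verdict.

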